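# Set out the specimen jars on the display stand

## Task

The exhibit is about to open: move the row of specimen jars from the plywood carrier to the display stand, in the order of the row of cards there, so that each jar stands upright in the bay whose card and felt disc have the colour of its lid. They are glass, so keep them upright and set them down gently, without dropping or knocking any over. The spare jar with the white lid has no card: leave it in its bay of the carrier.

Things in the scene. Friction and masses are not known exactly. Their poses are not given: they have to be found in the camera images.
- jar_red_center (a point): centre (on the axis, 45 mm above the foot, 45 mm below the top) of the loose clear jar with a red lid and a little red crab inside, about 0.12 kg; z along its axis. Each jar is a plain cylinder 40 mm across and 90 mm tall, the lid (top 18 mm) flush with the glass. All five start in one straight row, in any order, 56 mm apart centre to centre.
- jar_yellow_center (a point): centre (on the axis, 45 mm above the foot, 45 mm below the top) of the loose clear jar with a yellow lid and a pale spiral seashell inside, about 0.12 kg; z along its axis. The carrier (fixed) has five square bays 52 mm inside in a row; its floor is 6 mm above the table, so jars in it have their centre 51 mm above the table.
- jar_green_center (a point): centre (on the axis, 45 mm above the foot, 45 mm below the top) of the loose clear jar with a green lid and an orange sea star inside, about 0.12 kg; z along its axis. The carrier's long walls end 24 mm above the table, their outer faces 30 mm from the row's centre line; dividers end at 22 mm, the ends at 30 mm.
- jar_blue_center (a point): centre (on the axis, 45 mm above the foot, 45 mm below the top) of the loose clear jar with a blue lid and a dark sea urchin inside, about 0.12 kg; z along its axis. Gaps between neighbours in the row are 16 mm; above the low walls both long sides are free, so grip across the row.
- jar_white_center (a point): centre (45 mm above the foot) of the spare jar with the white lid, same size as the others; it holds only a grey pad and has no card. It stands somewhere in the carrier's row.
- display: the fixed display stand, a low white tray with aluminium rims; origin on the table under the middle of its row of four bays. y runs along the row, +x to the ledge of cards on the side away from the robot, 70 mm out. Bays are 58 mm square, at y = -93, -31, 31, 93 mm; floor 14 mm, rims and dividers (4 mm thick) 24 mm above the table, nothing higher.
- place_red: the red place: a red felt disc, 48 mm across, 2 mm thick, fixed on the floor of one bay of the stand, with a red picture card on the ledge in front. Origin: middle of the bay, underside of the disc, 14 mm above the table; axes as the stand's. A jar standing here has its foot 16 mm and its centre 61 mm above the table.
- place_yellow: the yellow place: a yellow felt disc, 48 mm across, 2 mm thick, fixed on the floor of one bay of the stand, with a yellow picture card on the ledge in front. Origin: middle of the bay, underside of the disc, 14 mm above the table; axes as the stand's. A jar standing here has its foot 16 mm and its centre 61 mm above the table.
- place_green: the green place: a green felt disc, 48 mm across, 2 mm thick, fixed on the floor of one bay of the stand, with a green picture card on the ledge in front. Origin: middle of the bay, underside of the disc, 14 mm above the table; axes as the stand's. A jar standing here has its foot 16 mm and its centre 61 mm above the table.
- place_blue: the blue place: a blue felt disc, 48 mm across, 2 mm thick, fixed on the floor of one bay of the stand, with a blue picture card on the ledge in front. Origin: middle of the bay, underside of the disc, 14 mm above the table; axes as the stand's. A jar standing here has its foot 16 mm and its centre 61 mm above the table.

How it is judged:
By the outcome, as a careful person would: the job done as asked, in the order asked, and still so for the second after the job is handed in, with the robot touching nothing.
It also fails if it takes over 96 s, if anything falls off the work surface, if the arm or the gripper's body presses on something with over 40 N, if the wrist force passes 120 N, or if a joint passes its speed limit or range.

## Robot

A 7-joint arm with a two-finger parallel gripper is mounted at the origin on the work surface. World frame = base frame: x ahead of the robot, y to its left, z up, the work surface at z = 0. Lengths are in mm, angles in rad, forces in N, time in s.
With the tool pointing down it reaches from about 350 to 900 mm from the base axis. Payload 8.1 kg.
Tool frame: the origin (TCP) lies midway between the tips of the shut fingers; the grasp point (between the pads) lies 19 mm behind it (hold_point_z is the distance from the TCP to the grasp point, in mm); z points along the fingers, y is the line along which they close (so a half turn about z gives the same grasp; the last joint's range is limited). The gripper opens to 85 mm and grips with 20 to 120 N. Pads are 22 mm wide; open, the fingers measure 114 mm over their backs; the gripper's body (76 mm by 85 mm) begins 54 mm behind the grasp point. The pads swing forward as they close: fully open they stand 13 mm farther back than shut.
Start: joints at [-1.42, 0.434, 0.025, 1.573, -0.012, 1.134, -0.075], TCP at [156.954, 604.985, 231.323] pointing down, gripper open.
Joint ranges: [-2.62, 2.62], [-0.44, 2.09], [-1.27, 1.32], [0.08, 2.57], [-1.32, 4.46], [0.12, 2], [-2.74, 2.74]. Speed limits (rad/s): [2.22, 2.22, 3.01, 3.01, 3.14, 3.14, 3.14].

## Interface

Orientations are given as a 3x3 rotation matrix whose columns are the frame's x, y, z axes.
In Python, from plant import read_state, read_camera, get_calibration, close_job, hold_point_z gives the robot as it stands.
- The arm moves only by the tool servo_tool, never from a script. Its argument "targets" is a list of rows, each an object of numbers: "tx", "ty", "tz": the shift along the tool's x, y, z in units of 25 mm (1.0 is 25 mm); "wx", "wy", "wz": the turn, a rotation vector about the tool's x, y, z in units of 5 degrees (1.0 is 5 degrees); "claw": the finger opening in mm, from 0 to 85.4. A call has 1 to 12 rows; each row shifts and turns the commanded pose from where the row before left it, along the tool's axes as they then stand; what a row does not reach is not made up. A row lasts 1/10 s, in which the tool goes at most 50 mm and 8.59 degrees, less where a joint would pass 70% of its speed; a pose out of reach is approached as far as the arm can. A call is refused whole if a number of a shift passes 1 or a number of a turn 1, either way. A call with a gripper value outside its range is refused whole. The fingers move at their own pace and stop on an object; the grip force is fixed at half the most. Time passes only in rows, so rows that do not move let the fingers close. It gives the time, the measured TCP pose, the force, the opening and the grip force at its end, in the units of the state.
- read_state(): the state, without advancing time (a new reading comes with each control period).
- read_camera(name): name is "scene" or "top" or "wrist"; returns (picture, depth): 400x640x3 uint8, blue, green, red; 400x640 float32, mm along the optical axis (not along the pixel's ray), 0 where there is no reading.
- get_calibration(name): a dict with "intrinsics" (3x3 intrinsics, pixels), "T" (4x4, takes a point from camera to world coordinates). Camera axes: x right, y down, z forward; pixel columns grow to the right and rows downward; lengths in mm; the calibration is good to about 2 mm. A picture is of the moment at which its call begins: read the wrist's pose just before it. get_calibration takes no time and is no camera call; for the wrist camera it gives the pose at the moment of the call.
- close_job(): hands the job in; it is judged then, once.
The state is a dict: "t": time; "qpos": joint angles; "qd": joint speeds; "joint_efforts": joint torques, N m; "tcp_pos": TCP position; "orientation": TCP orientation; "force": force on the tool from outside, world axes, zero at the start; "moment": the same for the moment, N m; "opening": opening from 0.0 (shut) to 1.0 (fully open); "gripper_force": force on a finger pad.
Only numpy, scipy, OpenCV 4.12 (cv2) and the standard library are available. Lean on these libraries where they do the work, as an engineer would, in place of code of your own. Each camera call takes 0.05 s, during which the arm holds its last target. There are 200 camera calls.

## Working session

There is one attempt and no reset: what is moved stays moved. The work goes in short steps, Python scripts to look and compute and a tool call to move; the robot and the scene stay as the last step left them, time stands still between calls to the robot, and variables do not carry over. Pictures are saved under pics/ and viewed, at most 14 in all, crops included, and the job is handed in when it is done.

Besides the shell and the picture viewer there is one more tool, called after "Emit:" as name(argument=value, ...) on one line, values as JSON. servo_tool: Moves the arm, as the interface text tells. Its arguments: {"type":"object","properties":{"targets":{"type":"array","items":{"type":"object","properties":{"tx":{"type":"number"},"ty":{"type":"number"},"tz":{"type":"number"},"wx":{"type":"number"},"wy":{"type":"number"},"wz":{"type":"number"},"claw":{"type":"number"}}}}},"required":["targets"]}

```bash
mkdir -p pics; ls
python3 - <<'E'
from plant import *
import cv2,numpy as np
s=read_state();print(s['t'],s['tcp_pos'],s['orientation'],hold_point_z)
for n in('scene','top'):
    p,d=read_camera(n);cv2.imwrite(f'pics/{n}.png',p);np.save(n+'.npy',d)
    c=get_calibration(n);print(n,c)
E
```

```text
pics
0.0 [156.87937475 604.46854315 230.53860968] [[-9.67936960e-01  2.51193110e-01 -2.50728730e-04]
 [ 2.51193197e-01  9.67935780e-01 -1.51788068e-03]
 [-1.38591860e-04 -1.53219416e-03 -9.99998817e-01]] 18.700000000000003
scene {'intrinsics': array([[414.20809858,   0.        , 321.56655484],
       [  0.        , 414.20809858, 200.98322211],
       [  0.        ,   0.        ,   1.        ]]), 'T': array([[-8.73111616e-01,  3.43268045e-01, -3.46183702e-01,
         7.88665847e+02],
       [ 4.87180466e-01,  6.40849482e-01, -5.93268182e-01,
         4.01920076e+02],
       [ 1.82016366e-02, -6.86643278e-01, -7.26766613e-01,
         5.98021953e+02],
       [ 0.00000000e+00,  0.00000000e+00,  0.00000000e+00,
         1.00000000e+00]])}
top {'intrinsics': array([[438.22154427,   0.        , 321.96998824],
       [  0.        , 438.22154427, 187.24042097],
       [  0.        ,   0.        ,   1.        ]]), 'T': array([[ 5.11270074e-03, -9.96078364e-01,  8.83275340e-02,
         4.71473378e+02],
       [-9.99912778e-01, -6.16799542e-03, -1.16787138e-02,
        -6.40706714e+00],
       [ 1.21777179e-02, -8.82601201e-02, -9.96023019e-01,
         7.94134807e+02],
       [ 0.00000000e+00,  0.00000000e+00,  0.00000000e+00,
         1.00000000e+00]])}
```

View pics/top.png

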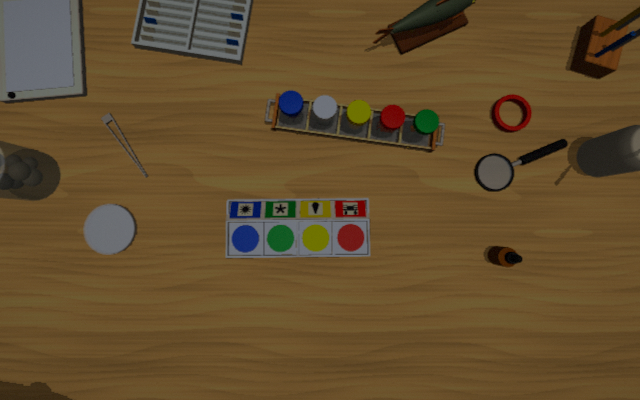

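View pics/scene.png

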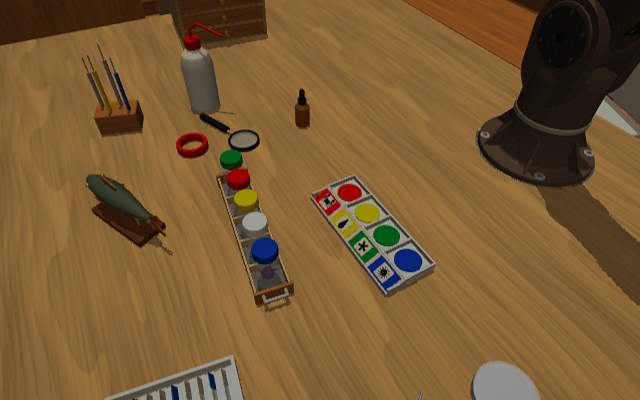

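The top view shows the lids blue (291,103), white (325,107), yellow (358,112), red (392,117) and green (426,122). The discs are blue (245,238), green (280,238), yellow (315,238) and red (350,237). The scene view agrees with this.

```bash
cat > h.py <<'E'
from plant import *
import numpy as np,cv2
def cloud(n,d):
    c=get_calibration(n);K=c['intrinsics'];T=c['T'];v,u=np.indices(d.shape)
    P=np.stack([(u-K[0,2])/K[0,0]*d,(v-K[1,2])/K[1,1]*d,d],-1)
    return P@T[:3,:3].T+T[:3,3]
def ray(n,u,v,z):
    c=get_calibration(n);K=c['intrinsics'];T=c['T']
    r=T[:3,:3]@np.array([(u-K[0,2])/K[0,0],(v-K[1,2])/K[1,1],1]);o=T[:3,3]
    return (o+r*(z-o[2])/r[2])
def masks(p):
    h=cv2.cvtColor(p,cv2.COLOR_BGR2HSV);H,S,V=cv2.split(h)
    ok=(S>170)&(V>60)
    return dict(red=ok&((H<6)|(H>174)),yellow=ok&(H>=25)&(H<34),green=ok&(H>45)&(H<80),blue=ok&(H>105)&(H<130))
def plan(dxyz):
    R=read_state()['orientation'];return np.array(dxyz)@R/25
E
python3 - <<'E'
from h import *
p=cv2.imread('pics/top.png');d=np.load('top.npy');P=cloud('top',d)
m=masks(p);m['white']=np.ones(d.shape,bool)
L={'blue':(291,103),'white':(325,107),'yellow':(358,112),'red':(392,117),'green':(426,122)}
D={'blue':(245,238),'green':(280,238),'yellow':(315,238),'red':(350,237)}
for n,S,z0 in(('lid',L,96),('disc',D,16)):
  A=[]
  for k,(u,v) in S.items():
    b=np.zeros(d.shape,bool);b[v-15:v+16,u-15:u+16]=1
    q=m[k]&b&(abs(P[...,2]-z0)<(7 if n=='lid' else 40))
    vv,uu=np.nonzero(q);(cx,cy),r=cv2.minEnclosingCircle(np.c_[uu,vv].astype(np.float32))
    w=ray('top',uu.mean(),vv.mean(),z0);w2=ray('top',cx,cy,z0)
    print(n,k,len(uu),np.round(uu.mean(),1),np.round(vv.mean(),1),w.round(1),w2.round(1),round(r,1),np.median(P[q],0).round(1));A.append(w[:2])
  A=np.array(A);print(np.linalg.norm(np.diff(A,axis=0),axis=1).round(1));e=A[-1]-A[0];print(np.degrees(np.arctan2(e[1],e[0])))
print(read_state()['orientation'][:2,1])
E
```

```text
lid blue 432 290.4 102.2 [671.8  37.4  96. ] [672.1  37.3  96. ] 11.9 [671.9  37.9  96.1]
lid white 484 323.9 107.2 [664.  -17.1  96. ] [663.6 -17.3  96. ] 12.6 [664.3 -17.2  96. ]
lid yellow 454 358.3 111.5 [657.4 -73.   96. ] [656.8 -72.6  96. ] 12.2 [657.2 -72.7  95.9]
lid red 439 392.3 116.2 [ 650.  -128.4   96. ] [ 649.4 -128.2   96. ] 12.1 [ 650.2 -128.2   96. ]
lid green 414 426.6 120.8 [ 642.9 -184.2   96. ] [ 643.  -184.3   96. ] 11.8 [ 642.7 -184.4   95.7]
[55.1 56.3 55.9 56.3]
-97.43981583360615
disc blue 526 244.9 238.3 [449.4 119.8  16. ] [449.8 120.1  16. ] 13.2 [449.8 119.6  16.2]
disc green 522 280.0 237.8 [450.6  57.9  16. ] [450.6  58.   16. ] 13.0 [450.3  58.   16.2]
disc yellow 542 315.3 237.5 [451.3  -4.2  16. ] [451.4  -4.2  16. ] 13.1 [450.6  -3.8  16.2]
disc red 528 350.3 237.0 [452.6 -66.1  16. ] [452.5 -65.6  16. ] 13.1 [452.5 -65.6  16.1]
[61.9 62.2 61.8]
-89.01038101456614
[0.25109295 0.9679619 ]
```

Emit:
servo_tool(targets=[{"tx": -1, "ty": 0.1, "wz": 0.5}, {"tx": -1, "ty": 0.1, "wz": 0.5}, {"tx": -1, "ty": 0.1, "wz": 0.5}, {"tx": -1, "ty": 0.1, "wz": 0.5}, {"tx": -1, "ty": 0.1, "wz": 0.5}, {"tx": -1, "ty": 0.1, "wz": 0.5}, {"tx": -1, "ty": 0.1, "wz": 0.5}, {"tx": -1, "ty": 0.1, "wz": 0.5}, {"tx": -1, "ty": 0.1, "wz": 0.5}, {"tx": -1, "ty": 0.1, "wz": 0.5}, {"tx": -1, "ty": 0.1, "wz": 0.5}, {"tx": -1, "ty": 0.1, "wz": 0.5}])

```text
$.targets[0]: bad value
```

Emit:
servo_tool(targets=[{"tx": -1, "ty": 0.1, "wz": 0.5}, {"tx": -1, "ty": 0.1, "wz": 0.5}, {"tx": -1, "ty": 0.1, "wz": 0.5}, {"tx": -1, "ty": 0.1, "wz": 0.5}, {"tx": -1, "ty": 0.1, "wz": 0.5}, {"tx": -1, "ty": 0.1, "wz": 0.5}, {"tx": -1, "ty": 0.1, "wz": 0.5}, {"tx": -1, "ty": 0.1, "wz": 0.5}, {"tx": -1, "ty": 0.1, "wz": 0.5}, {"tx": -1, "ty": 0.1, "wz": 0.5}, {"tx": -1, "ty": 0.1, "wz": 0.5}, {"tx": -1, "ty": 0.1, "wz": 0.5}])

```text
$.targets[0]: bad value
```

```bash
cat >> h.py <<'E'
def go(x,y,z,yaw):
    """remaining turn about tool z (units), then world shift in tool axes after the turn (units)"""
    s=read_state();R=s['orientation'];a=np.degrees(np.arctan2(R[1,1],R[0,1]));t=np.radians(yaw)
    d=np.array([x,y,z])-s['tcp_pos'];Y=np.array([np.cos(t),np.sin(t),0]);X=np.cross(Y,[0,0,-1])
    tl=np.degrees(R[:2,2])
    print('t %.1f'%s['t'],'tcp',s['tcp_pos'].round(1),'yaw %.2f'%a,'tilt',tl.round(2),'F',np.round(s['force'],1),'open %.2f g %.1f'%(s['opening'],s['gripper_force']))
    print('wz %.2f tx %.2f ty %.2f tz %.2f'%((a-yaw)/5,d@X/25,d@Y/25,-d[2]/25),' j7 %.2f'%s['qpos'][6])
E
python3 -c "
from h import *;go(672,37.4,140,-7.4)"
```

```text
t 0.1 tcp [156.8 604.5 230.6] yaw 75.46 tilt [-0.01 -0.08] F [-0.3  0.6 -0.1] open 1.00 g 0.0
wz 16.57 tx -19.84 ty 23.36 tz 3.62  j7 -0.08
```

Emit:
servo_tool(targets=[{"tx": -1, "ty": 0.1, "tz": 0, "wx": 0, "wy": 0, "wz": 0.5, "claw": 85}])

```text
t: 0.2
tcp_pos: [177.7, 601.9, 230.8]
orientation: [[-0.958, 0.288, -0.003], [0.288, 0.958, -0.0], [0.003, -0.001, -1.0]]
force: [0.3, 0.9, 0.1]
opening: 0.996
gripper_force: 0.0
```

All fields are required in each row.

Emit:
servo_tool(targets=[{"tx": -1, "ty": 0.1, "tz": 0, "wx": 0, "wy": 0, "wz": 0.5, "claw": 85}, {"tx": -1, "ty": 0.1, "tz": 0, "wx": 0, "wy": 0, "wz": 0.5, "claw": 85}, {"tx": -1, "ty": 0.1, "tz": 0, "wx": 0, "wy": 0, "wz": 0.5, "claw": 85}, {"tx": -1, "ty": 0.1, "tz": 0, "wx": 0, "wy": 0, "wz": 0.5, "claw": 85}, {"tx": -1, "ty": 0.1, "tz": 0, "wx": 0, "wy": 0, "wz": 0.5, "claw": 85}, {"tx": -1, "ty": 0.1, "tz": 0, "wx": 0, "wy": 0, "wz": 0.5, "claw": 85}, {"tx": -1, "ty": 0.1, "tz": 0, "wx": 0, "wy": 0, "wz": 0.5, "claw": 85}, {"tx": -1, "ty": 0.1, "tz": 0, "wx": 0, "wy": 0, "wz": 0.5, "claw": 85}, {"tx": -1, "ty": 0.1, "tz": 0, "wx": 0, "wy": 0, "wz": 0.5, "claw": 85}, {"tx": -1, "ty": 0.1, "tz": 0, "wx": 0, "wy": 0, "wz": 0.5, "claw": 85}, {"tx": -1, "ty": 0.1, "tz": 0, "wx": 0, "wy": 0, "wz": 0.5, "claw": 85}, {"tx": -1, "ty": 0.1, "tz": 0, "wx": 0, "wy": 0, "wz": 0.5, "claw": 85}])

```text
t: 1.4
tcp_pos: [453.3, 473.4, 231.3]
orientation: [[-0.679, 0.734, -0.0], [0.734, 0.679, 0.0], [0.0, 0.0, -1.0]]
force: [0.8, 0.3, -0.3]
opening: 0.996
gripper_force: 0.0
```

Emit:
servo_tool(targets=[{"tx": -1, "ty": 0.1, "tz": 0, "wx": 0, "wy": 0, "wz": 0.5, "claw": 85}, {"tx": -1, "ty": 0.1, "tz": 0, "wx": 0, "wy": 0, "wz": 0.5, "claw": 85}, {"tx": -1, "ty": 0.1, "tz": 0, "wx": 0, "wy": 0, "wz": 0.5, "claw": 85}, {"tx": -1, "ty": 0.1, "tz": 0, "wx": 0, "wy": 0, "wz": 0.5, "claw": 85}, {"tx": -1, "ty": 0.1, "tz": 0, "wx": 0, "wy": 0, "wz": 0.5, "claw": 85}, {"tx": -1, "ty": 0.1, "tz": 0, "wx": 0, "wy": 0, "wz": 0.5, "claw": 85}, {"tx": -1, "ty": 0.1, "tz": 0, "wx": 0, "wy": 0, "wz": 0.5, "claw": 85}, {"tx": -1, "ty": 0.1, "tz": 0, "wx": 0, "wy": 0, "wz": 0.5, "claw": 85}, {"tx": -1, "ty": 0.1, "tz": 0, "wx": 0, "wy": 0, "wz": 0.5, "claw": 85}, {"tx": -1, "ty": 0.1, "tz": 0, "wx": 0, "wy": 0, "wz": 0.5, "claw": 85}, {"tx": -1, "ty": 0.1, "tz": 0, "wx": 0, "wy": 0, "wz": 0.5, "claw": 85}, {"tx": -1, "ty": 0.1, "tz": 0, "wx": 0, "wy": 0, "wz": 0.5, "claw": 85}])

```text
t: 2.6
tcp_pos: [623.1, 228.3, 231.3]
orientation: [[-0.221, 0.975, 0.0], [0.975, 0.221, 0.0], [0.0, 0.0, -1.0]]
force: [1.3, 0.2, 0.8]
opening: 0.994
gripper_force: 0.0
```

```bash
python3 -c "
from h import *;go(672,37.4,140,-7.4)"
```

```text
t 2.6 tcp [623.1 228.3 231.3] yaw 12.75 tilt [0. 0.] F [1.3 0.2 0.8] open 0.99 g 0.0
wz 4.03 tx -7.32 ty 2.92 tz 3.65  j7 -0.03
```

Emit:
servo_tool(targets=[{"tx": 0, "ty": 0, "tz": 0.5, "wx": 0, "wy": 0, "wz": 1, "claw": 85}, {"tx": 0, "ty": 0, "tz": 0.5, "wx": 0, "wy": 0, "wz": 1, "claw": 85}, {"tx": 0, "ty": 0, "tz": 0.5, "wx": 0, "wy": 0, "wz": 1, "claw": 85}, {"tx": 0, "ty": 0, "tz": 0.5, "wx": 0, "wy": 0, "wz": 1, "claw": 85}, {"tx": -1, "ty": 0.4, "tz": 0.3, "wx": 0, "wy": 0, "wz": 0, "claw": 85}, {"tx": -1, "ty": 0.4, "tz": 0.3, "wx": 0, "wy": 0, "wz": 0, "claw": 85}, {"tx": -1, "ty": 0.4, "tz": 0.3, "wx": 0, "wy": 0, "wz": 0, "claw": 85}, {"tx": -1, "ty": 0.4, "tz": 0.3, "wx": 0, "wy": 0, "wz": 0, "claw": 85}, {"tx": -1, "ty": 0.4, "tz": 0.3, "wx": 0, "wy": 0, "wz": 0, "claw": 85}, {"tx": -1, "ty": 0.4, "tz": 0.15, "wx": 0, "wy": 0, "wz": 0, "claw": 85}, {"tx": -1, "ty": 0.4, "tz": 0, "wx": 0, "wy": 0, "wz": 0, "claw": 85}, {"tx": -0.3, "ty": 0.1, "tz": 0, "wx": 0, "wy": 0, "wz": 0, "claw": 85}])

```text
t: 3.8
tcp_pos: [672.4, 34.9, 140.2]
orientation: [[0.129, 0.992, 0.0], [0.992, -0.129, -0.002], [-0.002, 0.001, -1.0]]
force: [-0.4, -0.8, 0.4]
opening: 0.995
gripper_force: 0.0
```

Run:
```python
from h import *
p,d=read_camera('wrist');c=get_calibration('wrist');go(672,37.4,42,-7.4)
cv2.imwrite('pics/w1.png',p);P=cloud('wrist',d)
print(c['T'].round(2).tolist())
for k,m in masks(p).items():
    q=m&(abs(P[...,2]-96)<5)
    if q.sum()>100:
        vv,uu=np.nonzero(q);print(k,q.sum(),uu.mean(),vv.mean(),uu.min(),uu.max(),vv.min(),vv.max(),ray('wrist',uu.mean(),vv.mean(),96).round(1))
```

```text
t 3.9 tcp [672.4  35.3 140.3] yaw -7.38 tilt [ 0.03 -0.11] F [ 0.2 -0.8 -0.6] open 0.99 g 0.0
wz 0.00 tx 0.08 ty -0.03 tz 3.93  j7 -0.01
[[0.99, -0.12, -0.04, 683.23], [-0.13, -0.94, -0.33, 118.68], [0.0, 0.33, -0.94, 283.27], [0.0, 0.0, 0.0, 1.0]]
yellow 1374 324.03129548762735 359.66957787481806 298 350 341 375 [659.8 -68.9  96. ]
blue 2843 324.57615195216323 224.19732676749913 295 354 194 254 [673.9  38.6  96. ]
```

View pics/w1.png

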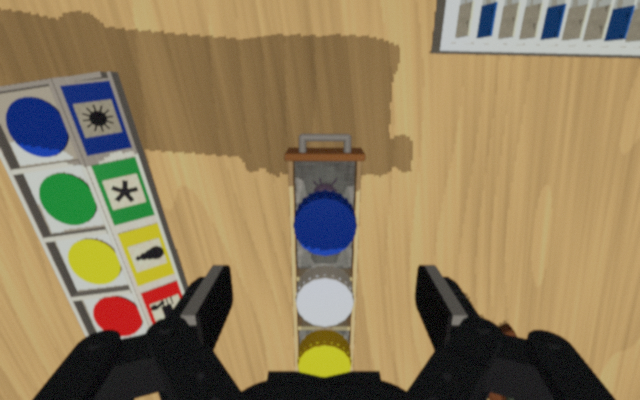

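The wrist view shows the blue lid at (325,224), midway between the fingers. It agrees with the top view to within 2 mm, so I'll descend and grip.

Emit:
servo_tool(targets=[{"tx": 0.1, "ty": 0, "tz": 0.9, "wx": 0, "wy": 0, "wz": 0, "claw": 85}, {"tx": 0, "ty": 0, "tz": 0.9, "wx": 0, "wy": 0, "wz": 0, "claw": 85}, {"tx": 0, "ty": 0, "tz": 0.9, "wx": 0, "wy": 0, "wz": 0, "claw": 85}, {"tx": 0, "ty": 0, "tz": 0.7, "wx": 0, "wy": 0, "wz": 0, "claw": 85}, {"tx": 0, "ty": 0, "tz": 0.5, "wx": 0, "wy": 0, "wz": 0, "claw": 85}, {"tx": 0, "ty": 0, "tz": 0, "wx": 0, "wy": 0, "wz": 0, "claw": 60}, {"tx": 0, "ty": 0, "tz": 0, "wx": 0, "wy": 0, "wz": 0, "claw": 50}, {"tx": 0, "ty": 0, "tz": 0, "wx": 0, "wy": 0, "wz": 0, "claw": 42}, {"tx": 0, "ty": 0, "tz": 0, "wx": 0, "wy": 0, "wz": 0, "claw": 30}, {"tx": 0, "ty": 0, "tz": 0, "wx": 0, "wy": 0, "wz": 0, "claw": 30}, {"tx": 0, "ty": 0, "tz": 0, "wx": 0, "wy": 0, "wz": 0, "claw": 30}, {"tx": 0, "ty": 0, "tz": 0, "wx": 0, "wy": 0, "wz": 0, "claw": 30}])

```text
t: 5.05
tcp_pos: [673.2, 42.9, 44.0]
orientation: [[0.123, 0.992, 0.002], [0.992, -0.123, 0.001], [0.001, 0.002, -1.0]]
force: [-0.3, -0.5, 6.5]
opening: 0.455
gripper_force: 58.3
```

Emit:
servo_tool(targets=[{"tx": 0, "ty": 0, "tz": 0, "wx": 0, "wy": 0, "wz": 0, "claw": 30}, {"tx": 0, "ty": 0, "tz": 0, "wx": 0, "wy": 0, "wz": 0, "claw": 30}, {"tx": 0, "ty": 0, "tz": 0, "wx": 0, "wy": 0, "wz": 0, "claw": 30}])

```text
t: 5.35
tcp_pos: [673.2, 42.9, 44.0]
orientation: [[0.123, 0.992, 0.002], [0.992, -0.123, 0.001], [0.001, 0.002, -1.0]]
force: [-0.8, 0.4, 6.4]
opening: 0.456
gripper_force: 58.3
```

```bash
python3 -c "
from h import *;go(449.6,119.9,100,1)"
```

```text
t 5.3 tcp [673.2  42.9  44. ] yaw -7.05 tilt [0.13 0.03] F [-0.8  0.4  6.4] open 0.46 g 58.3
wz -1.61 tx 3.24 ty -8.89 tz -2.24  j7 0.03
```

Emit:
servo_tool(targets=[{"tx": 0, "ty": 0, "tz": -0.3, "wx": 0, "wy": 0, "wz": 0, "claw": 30}, {"tx": 0, "ty": 0, "tz": -0.6, "wx": 0, "wy": 0, "wz": 0, "claw": 30}, {"tx": 0, "ty": 0, "tz": -0.8, "wx": 0, "wy": 0, "wz": 0, "claw": 30}, {"tx": 0, "ty": 0, "tz": -0.8, "wx": 0, "wy": 0, "wz": 0, "claw": 30}, {"tx": 0, "ty": 0, "tz": -0.8, "wx": 0, "wy": 0, "wz": 0, "claw": 30}, {"tx": 0, "ty": 0, "tz": -0.5, "wx": 0, "wy": 0, "wz": 0, "claw": 30}, {"tx": 0, "ty": 0, "tz": 0, "wx": 0, "wy": 0, "wz": 0, "claw": 30}, {"tx": 0, "ty": 0, "tz": 0, "wx": 0, "wy": 0, "wz": 0, "claw": 30}])

```text
t: 6.15
tcp_pos: [672.0, 42.9, 137.4]
orientation: [[0.123, 0.992, -0.0], [0.992, -0.123, 0.0], [0.0, -0.0, -1.0]]
force: [-0.4, 0.1, -2.4]
opening: 0.452
gripper_force: 58.8
```

```bash
cat >> h.py <<'E'
def lid(k,z):
    s=read_state();p,d=read_camera('wrist');P=cloud('wrist',d);m=masks(p)[k]&(abs(P[...,2]-z)<9)
    n,l,st,ce=cv2.connectedComponentsWithStats(m.astype(np.uint8));i=1+np.argmax(st[1:,4]);q=l==i
    zt=np.percentile(P[q][:,2],80);q&=abs(P[...,2]-zt)<4
    vv,uu=np.nonzero(q);w=ray('wrist',uu.mean(),vv.mean(),zt)
    R=s['orientation'];print(k,'n',q.sum(),'uv %.0f %.0f'%(uu.mean(),vv.mean()),'top z %.1f'%zt,'world',w.round(1),'in tool (mm)',(R.T@(w-s['tcp_pos'])).round(1))
    return p
E
python3 -c "
from h import *;go(449.6,119.9,140,1);p=lid('blue',190);cv2.imwrite('pics/w2.png',p);go(449.6,119.9,140,1)"
```

```text
t 6.2 tcp [672.   42.9 137.4] yaw -7.04 tilt [-0.01  0.01] F [-0.4  0.1 -2.4] open 0.45 g 58.8
wz -1.61 tx 3.23 ty -8.84 tz -0.10  j7 -0.01
blue n 6122 uv 323 342 top z 189.8 world [672.1  44.1 189.8] in tool (mm) [  1.2  -0.1 -52.3]
t 6.2 tcp [671.6  42.9 136.8] yaw -7.04 tilt [-0.08  0.  ] F [ 0.3 -0.1 -2.2] open 0.46 g 58.8
wz -1.61 tx 3.23 ty -8.82 tz -0.13  j7 -0.01
```

View pics/w2.png

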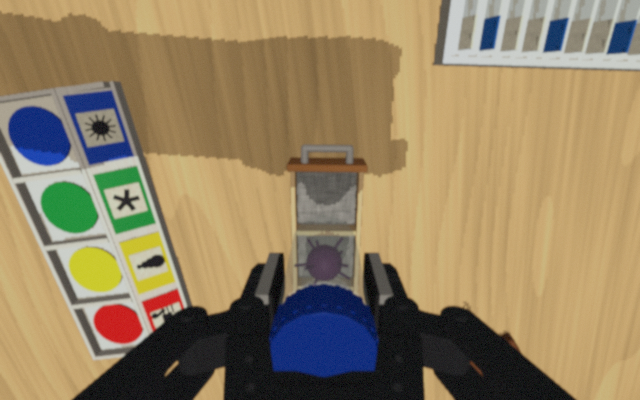

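```bash
cat >> h.py <<'E'
from scipy.optimize import least_squares
def held(k):
    """fit the r=20 circle of the lid top to its far arc; centre in tool axes"""
    s=read_state();p,d=read_camera('wrist');P=cloud('wrist',d);R=s['orientation']
    Q=(P-s['tcp_pos'])@R;q=masks(p)[k]&(abs(Q[...,0])<40)&(abs(Q[...,1])<30)
    zt=np.percentile(P[q][:,2],70);q&=abs(P[...,2]-zt)<2.5
    cs=max(cv2.findContours(q.astype(np.uint8),0,1)[0],key=len)[:,0]
    e=np.array([(ray('wrist',u,v,zt)-s['tcp_pos'])@R for u,v in cs]);e=e[cs[:,1]<cs[:,1].max()-6]
    f=least_squares(lambda c:np.hypot(e[:,0]-c[0],e[:,1]-c[1])-20,[0,0],loss='soft_l1')
    print(k,'top z %.1f'%zt,'centre in tool x,y mm',f.x.round(1),'rms %.2f'%np.sqrt(np.mean(f.fun**2)),'ext x',e[:,0].min().round(1),e[:,0].max().round(1),'y',e[:,1].min().round(1),e[:,1].max().round(1))
    return f.x,zt
E
python3 -c "
from h import *;held('blue')"
```

```text
blue top z 189.3 centre in tool x,y mm [-5.2  0. ] rms 0.83 ext x -10.9 16.1 y -18.4 18.9
```

Emit:
servo_tool(targets=[{"tx": 0, "ty": 0, "tz": 0, "wx": 0, "wy": 0, "wz": -0.8, "claw": 30}, {"tx": 0, "ty": 0, "tz": 0, "wx": 0, "wy": 0, "wz": -0.8, "claw": 30}, {"tx": 0.2, "ty": -0.5, "tz": 0, "wx": 0, "wy": 0, "wz": 0, "claw": 30}, {"tx": 0.4, "ty": -1, "tz": 0, "wx": 0, "wy": 0, "wz": 0, "claw": 30}, {"tx": 0.4, "ty": -1, "tz": 0, "wx": 0, "wy": 0, "wz": 0, "claw": 30}, {"tx": 0.4, "ty": -1, "tz": 0, "wx": 0, "wy": 0, "wz": 0, "claw": 30}, {"tx": 0.4, "ty": -1, "tz": 0, "wx": 0, "wy": 0, "wz": 0, "claw": 30}, {"tx": 0.4, "ty": -1, "tz": 0, "wx": 0, "wy": 0, "wz": 0, "claw": 30}, {"tx": 0.4, "ty": -1, "tz": 0, "wx": 0, "wy": 0, "wz": 0, "claw": 30}, {"tx": 0.4, "ty": -1, "tz": 0, "wx": 0, "wy": 0, "wz": 0, "claw": 30}, {"tx": 0.3, "ty": -0.8, "tz": 0, "wx": 0, "wy": 0, "wz": 0, "claw": 30}, {"tx": 0.1, "ty": -0.5, "tz": 0, "wx": 0, "wy": 0, "wz": 0, "claw": 30}])

```text
t: 7.45
tcp_pos: [448.7, 124.7, 136.9]
orientation: [[-0.018, 1.0, -0.002], [1.0, 0.018, -0.0], [-0.0, -0.002, -1.0]]
force: [-0.6, 0.5, -2.2]
opening: 0.459
gripper_force: 59.0
```

Emit:
servo_tool(targets=[{"tx": 0, "ty": 0, "tz": 0.5, "wx": 0, "wy": 0, "wz": 0, "claw": 30}, {"tx": 0, "ty": 0, "tz": 0.8, "wx": 0, "wy": 0, "wz": 0, "claw": 30}, {"tx": 0, "ty": 0, "tz": 0.6, "wx": 0, "wy": 0, "wz": 0, "claw": 30}, {"tx": 0, "ty": 0, "tz": 0.3, "wx": 0, "wy": 0, "wz": 0, "claw": 30}, {"tx": 0, "ty": 0, "tz": 0, "wx": 0, "wy": 0, "wz": 0, "claw": 30}, {"tx": 0, "ty": 0, "tz": 0, "wx": 0, "wy": 0, "wz": 0, "claw": 30}, {"tx": 0, "ty": 0, "tz": 0, "wx": 0, "wy": 0, "wz": 0, "claw": 30}])

```text
t: 8.15
tcp_pos: [451.4, 124.2, 83.1]
orientation: [[-0.016, 1.0, 0.001], [1.0, 0.016, 0.0], [0.0, 0.001, -1.0]]
force: [-0.3, 0.2, -1.7]
opening: 0.454
gripper_force: 59.0
```

```bash
python3 -c "
from h import *;held('blue');go(449.6,125,54.5,1)"
```

```text
blue top z 136.0 centre in tool x,y mm [-5.3  0.1] rms 0.80 ext x -10.8 15.3 y -18.4 18.9
t 8.2 tcp [451.4 124.2  83.2] yaw 0.95 tilt [0.06 0.03] F [-0.4  0.2 -1.6] open 0.46 g 59.0
wz -0.01 tx 0.03 ty -0.07 tz 1.15  j7 -0.11
```

Emit:
servo_tool(targets=[{"tx": 0, "ty": -0.07, "tz": 0.4, "wx": 0, "wy": 0, "wz": 0, "claw": 30}, {"tx": 0, "ty": 0, "tz": 0.3, "wx": 0, "wy": 0, "wz": 0, "claw": 30}, {"tx": 0, "ty": 0, "tz": 0.2, "wx": 0, "wy": 0, "wz": 0, "claw": 30}, {"tx": 0, "ty": 0, "tz": 0.1, "wx": 0, "wy": 0, "wz": 0, "claw": 30}, {"tx": 0, "ty": 0, "tz": 0.08, "wx": 0, "wy": 0, "wz": 0, "claw": 30}, {"tx": 0, "ty": 0, "tz": 0.05, "wx": 0, "wy": 0, "wz": 0, "claw": 30}, {"tx": 0, "ty": 0, "tz": 0, "wx": 0, "wy": 0, "wz": 0, "claw": 30}, {"tx": 0, "ty": 0, "tz": 0, "wx": 0, "wy": 0, "wz": 0, "claw": 30}])

```text
t: 9.0
tcp_pos: [449.2, 124.1, 54.4]
orientation: [[-0.017, 1.0, 0.0], [1.0, 0.017, 0.0], [0.0, 0.0, -1.0]]
force: [-0.6, 0.2, -1.3]
opening: 0.452
gripper_force: 59.0
```

Emit:
servo_tool(targets=[{"tx": 0, "ty": 0, "tz": 0.03, "wx": 0, "wy": 0, "wz": 0, "claw": 30}, {"tx": 0, "ty": 0, "tz": 0, "wx": 0, "wy": 0, "wz": 0, "claw": 30}, {"tx": 0, "ty": 0, "tz": 0, "wx": 0, "wy": 0, "wz": 0, "claw": 42}, {"tx": 0, "ty": 0, "tz": 0, "wx": 0, "wy": 0, "wz": 0, "claw": 46}, {"tx": 0, "ty": 0, "tz": 0, "wx": 0, "wy": 0, "wz": 0, "claw": 55}, {"tx": 0, "ty": 0, "tz": 0, "wx": 0, "wy": 0, "wz": 0, "claw": 75}, {"tx": 0, "ty": 0, "tz": 0, "wx": 0, "wy": 0, "wz": 0, "claw": 85}, {"tx": 0, "ty": 0, "tz": 0, "wx": 0, "wy": 0, "wz": 0, "claw": 85}])

```text
t: 9.8
tcp_pos: [449.1, 124.1, 53.5]
orientation: [[-0.017, 1.0, -0.0], [1.0, 0.017, 0.0], [0.0, -0.0, -1.0]]
force: [-0.1, -0.4, -0.2]
opening: 0.995
gripper_force: 0.0
```

Emit:
servo_tool(targets=[{"tx": 0, "ty": 0, "tz": -0.5, "wx": 0, "wy": 0, "wz": 0, "claw": 85}, {"tx": 0, "ty": 0, "tz": -1, "wx": 0, "wy": 0, "wz": 0, "claw": 85}, {"tx": 0, "ty": 0, "tz": -1, "wx": 0, "wy": 0, "wz": 0, "claw": 85}, {"tx": 0, "ty": 0, "tz": -1, "wx": 0, "wy": 0, "wz": 0, "claw": 85}, {"tx": 0, "ty": 0, "tz": 0, "wx": 0, "wy": 0, "wz": 0, "claw": 85}, {"tx": 0, "ty": 0, "tz": 0, "wx": 0, "wy": 0, "wz": 0, "claw": 85}, {"tx": 0, "ty": 0, "tz": 0, "wx": 0, "wy": 0, "wz": 0, "claw": 85}])

```text
t: 10.5
tcp_pos: [448.5, 124.0, 140.3]
orientation: [[-0.017, 1.0, -0.001], [1.0, 0.017, -0.0], [-0.0, -0.001, -1.0]]
force: [0.5, -0.6, -0.5]
opening: 0.993
gripper_force: 0.0
```

```bash
python3 -c "
from h import *;cv2.imwrite('pics/w3.png',lid('blue',106));go(643,-184.2,142,-7.4)"
```

```text
blue n 2962 uv 325 243 top z 106.9 world [449.9 119.7 106.9] in tool (mm) [-4.3  1.4 33.4]
t 10.6 tcp [448.4 123.9 140.1] yaw 0.95 tilt [-0.09 -0.04] F [ 0.6  0.8 -0.1] open 0.99 g 0.0
wz 1.67 tx -11.22 ty 9.31 tz -0.07  j7 -0.17
```

View pics/w3.png

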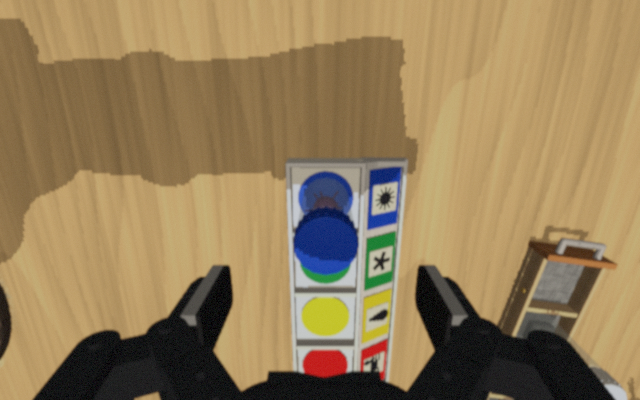

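Blue stands upright in its bay: its lid is at (325,243) and maps to (449.9, 119.7). Next is green.

Emit:
servo_tool(targets=[{"tx": 0, "ty": 0, "tz": 0, "wx": 0, "wy": 0, "wz": 0.85, "claw": 85}, {"tx": 0, "ty": 0, "tz": 0, "wx": 0, "wy": 0, "wz": 0.82, "claw": 85}, {"tx": -0.6, "ty": 0.5, "tz": 0, "wx": 0, "wy": 0, "wz": 0, "claw": 85}, {"tx": -1, "ty": 0.8, "tz": 0, "wx": 0, "wy": 0, "wz": 0, "claw": 85}, {"tx": -1, "ty": 0.8, "tz": 0, "wx": 0, "wy": 0, "wz": 0, "claw": 85}, {"tx": -1, "ty": 0.8, "tz": 0, "wx": 0, "wy": 0, "wz": 0, "claw": 85}, {"tx": -1, "ty": 0.8, "tz": 0, "wx": 0, "wy": 0, "wz": 0, "claw": 85}, {"tx": -1, "ty": 0.8, "tz": 0, "wx": 0, "wy": 0, "wz": 0, "claw": 85}, {"tx": -1, "ty": 0.8, "tz": 0, "wx": 0, "wy": 0, "wz": 0, "claw": 85}, {"tx": -1, "ty": 0.8, "tz": 0, "wx": 0, "wy": 0, "wz": 0, "claw": 85}, {"tx": -1, "ty": 0.8, "tz": 0, "wx": 0, "wy": 0, "wz": 0, "claw": 85}, {"tx": -1, "ty": 0.8, "tz": 0, "wx": 0, "wy": 0, "wz": 0, "claw": 85}])

```text
t: 11.75
tcp_pos: [609.0, -139.8, 139.6]
orientation: [[0.129, 0.992, -0.002], [0.992, -0.129, 0.0], [0.0, -0.002, -1.0]]
force: [0.9, -0.2, 0.1]
opening: 0.997
gripper_force: 0.0
```

Emit:
servo_tool(targets=[{"tx": -1, "ty": 0.8, "tz": 0, "wx": 0, "wy": 0, "wz": 0, "claw": 85}, {"tx": -0.6, "ty": 0.8, "tz": 0, "wx": 0, "wy": 0, "wz": 0, "claw": 85}, {"tx": 0, "ty": 0, "tz": 0, "wx": 0, "wy": 0, "wz": 0, "claw": 85}, {"tx": 0, "ty": 0, "tz": 0, "wx": 0, "wy": 0, "wz": 0, "claw": 85}, {"tx": 0, "ty": 0, "tz": 0, "wx": 0, "wy": 0, "wz": 0, "claw": 85}])

```text
t: 12.25
tcp_pos: [642.8, -182.3, 140.1]
orientation: [[0.128, 0.992, -0.002], [0.992, -0.128, 0.001], [0.001, -0.002, -1.0]]
force: [-0.9, 1.1, -0.5]
opening: 0.995
gripper_force: 0.0
```

```bash
python3 -c "
from h import *;lid('green',96);go(643,-184.2,43,-7.4)"
```

```text
green n 2611 uv 326 232 top z 97.4 world [ 644.6 -183.2   97.4] in tool (mm) [-0.7  1.9 42.7]
t 12.3 tcp [ 643.  -182.2  140.5] yaw -7.33 tilt [-0.07  0.06] F [-0.5  0.3 -0. ] open 1.00 g 0.0
wz 0.01 tx -0.08 ty 0.01 tz 3.90  j7 0.34
```

Emit:
servo_tool(targets=[{"tx": -0.05, "ty": 0.03, "tz": 0.9, "wx": 0, "wy": 0, "wz": 0, "claw": 85}, {"tx": 0, "ty": 0, "tz": 0.9, "wx": 0, "wy": 0, "wz": 0, "claw": 85}, {"tx": 0, "ty": 0, "tz": 0.9, "wx": 0, "wy": 0, "wz": 0, "claw": 85}, {"tx": 0, "ty": 0, "tz": 0.7, "wx": 0, "wy": 0, "wz": 0, "claw": 85}, {"tx": 0, "ty": 0, "tz": 0.5, "wx": 0, "wy": 0, "wz": 0, "claw": 85}, {"tx": 0, "ty": 0, "tz": 0, "wx": 0, "wy": 0, "wz": 0, "claw": 60}, {"tx": 0, "ty": 0, "tz": 0, "wx": 0, "wy": 0, "wz": 0, "claw": 50}, {"tx": 0, "ty": 0, "tz": 0, "wx": 0, "wy": 0, "wz": 0, "claw": 42}, {"tx": 0, "ty": 0, "tz": 0, "wx": 0, "wy": 0, "wz": 0, "claw": 30}, {"tx": 0, "ty": 0, "tz": 0, "wx": 0, "wy": 0, "wz": 0, "claw": 30}, {"tx": 0, "ty": 0, "tz": 0, "wx": 0, "wy": 0, "wz": 0, "claw": 30}, {"tx": 0, "ty": 0, "tz": 0, "wx": 0, "wy": 0, "wz": 0, "claw": 30}])

```text
t: 13.5
tcp_pos: [644.8, -185.0, 44.9]
orientation: [[0.129, 0.992, 0.002], [0.992, -0.129, -0.0], [0.0, 0.002, -1.0]]
force: [-0.8, 0.7, 6.9]
opening: 0.451
gripper_force: 59.9
```

Emit:
servo_tool(targets=[{"tx": 0, "ty": 0, "tz": -0.3, "wx": 0, "wy": 0, "wz": 0, "claw": 30}, {"tx": 0, "ty": 0, "tz": -0.6, "wx": 0, "wy": 0, "wz": 0, "claw": 30}, {"tx": 0, "ty": 0, "tz": -0.8, "wx": 0, "wy": 0, "wz": 0, "claw": 30}, {"tx": 0, "ty": 0, "tz": -0.8, "wx": 0, "wy": 0, "wz": 0, "claw": 30}, {"tx": 0, "ty": 0, "tz": -0.8, "wx": 0, "wy": 0, "wz": 0, "claw": 30}, {"tx": 0, "ty": 0, "tz": -0.8, "wx": 0, "wy": 0, "wz": 0, "claw": 30}, {"tx": 0, "ty": 0, "tz": -0.5, "wx": 0, "wy": 0, "wz": 0, "claw": 30}, {"tx": 0, "ty": 0, "tz": 0, "wx": 0, "wy": 0, "wz": 0, "claw": 30}, {"tx": 0, "ty": 0, "tz": 0, "wx": 0, "wy": 0, "wz": 0, "claw": 30}, {"tx": 0, "ty": 0, "tz": 0, "wx": 0, "wy": 0, "wz": 0, "claw": 30}])

```text
t: 14.5
tcp_pos: [643.6, -184.5, 157.5]
orientation: [[0.129, 0.992, -0.002], [0.992, -0.129, 0.001], [0.0, -0.002, -1.0]]
force: [0.3, 1.0, -1.6]
opening: 0.459
gripper_force: 60.4
```

```bash
python3 -c "
from h import *;c,z=held('green');go(450.5,57.9-c[0],155,1)"
```

```text
green top z 209.3 centre in tool x,y mm [0.1 0.3] rms 0.79 ext x -11.8 20.9 y -18.7 19.3
t 14.6 tcp [ 643.5 -184.5  157.4] yaw -7.39 tilt [-0.11  0.03] F [ 0.3  0.  -1.8] open 0.45 g 60.4
wz -1.68 tx 9.83 ty -7.55 tz 0.09  j7 0.34
```

Emit:
servo_tool(targets=[{"tx": 0, "ty": 0, "tz": 0, "wx": 0, "wy": 0, "wz": -0.84, "claw": 30}, {"tx": 0, "ty": 0, "tz": 0, "wx": 0, "wy": 0, "wz": -0.84, "claw": 30}, {"tx": 0.5, "ty": -0.4, "tz": 0, "wx": 0, "wy": 0, "wz": 0, "claw": 30}, {"tx": 1, "ty": -0.8, "tz": 0, "wx": 0, "wy": 0, "wz": 0, "claw": 30}, {"tx": 1, "ty": -0.8, "tz": 0, "wx": 0, "wy": 0, "wz": 0, "claw": 30}, {"tx": 1, "ty": -0.8, "tz": 0, "wx": 0, "wy": 0, "wz": 0, "claw": 30}, {"tx": 1, "ty": -0.8, "tz": 0, "wx": 0, "wy": 0, "wz": 0, "claw": 30}, {"tx": 1, "ty": -0.8, "tz": 0, "wx": 0, "wy": 0, "wz": 0, "claw": 30}, {"tx": 1, "ty": -0.8, "tz": 0, "wx": 0, "wy": 0, "wz": 0, "claw": 30}, {"tx": 1, "ty": -0.8, "tz": 0, "wx": 0, "wy": 0, "wz": 0, "claw": 30}, {"tx": 1, "ty": -0.8, "tz": 0, "wx": 0, "wy": 0, "wz": 0, "claw": 30}, {"tx": 0.8, "ty": -0.5, "tz": 0, "wx": 0, "wy": 0, "wz": 0, "claw": 30}])

```text
t: 15.75
tcp_pos: [455.6, 45.6, 157.9]
orientation: [[-0.018, 1.0, -0.002], [1.0, 0.018, -0.0], [0.0, -0.002, -1.0]]
force: [0.0, 0.3, -2.2]
opening: 0.459
gripper_force: 60.6
```

Emit:
servo_tool(targets=[{"tx": 0.5, "ty": -0.25, "tz": 0, "wx": 0, "wy": 0, "wz": 0, "claw": 30}, {"tx": 0, "ty": 0, "tz": 0.3, "wx": 0, "wy": 0, "wz": 0, "claw": 30}, {"tx": 0, "ty": 0, "tz": 0.8, "wx": 0, "wy": 0, "wz": 0, "claw": 30}, {"tx": 0, "ty": 0, "tz": 0.8, "wx": 0, "wy": 0, "wz": 0, "claw": 30}, {"tx": 0, "ty": 0, "tz": 0.6, "wx": 0, "wy": 0, "wz": 0, "claw": 30}, {"tx": 0, "ty": 0, "tz": 0.4, "wx": 0, "wy": 0, "wz": 0, "claw": 30}, {"tx": 0, "ty": 0, "tz": 0, "wx": 0, "wy": 0, "wz": 0, "claw": 30}, {"tx": 0, "ty": 0, "tz": 0, "wx": 0, "wy": 0, "wz": 0, "claw": 30}, {"tx": 0, "ty": 0, "tz": 0, "wx": 0, "wy": 0, "wz": 0, "claw": 30}])

```text
t: 16.65
tcp_pos: [451.8, 56.7, 86.6]
orientation: [[-0.017, 1.0, 0.001], [1.0, 0.017, 0.0], [0.0, 0.001, -1.0]]
force: [0.7, 0.4, -1.3]
opening: 0.454
gripper_force: 60.5
```

```bash
python3 -c "
from h import *;c,z=held('green');go(450.5,57.9-c[0],54.2,1)"
```

```text
green top z 138.7 centre in tool x,y mm [0.4 0.4] rms 0.78 ext x -11.5 21.1 y -18.7 19.3
t 16.7 tcp [451.8  56.8  86.7] yaw 1.00 tilt [0.07 0.02] F [-0.2  1.  -1.4] open 0.45 g 60.5
wz 0.00 tx 0.03 ty -0.05 tz 1.30  j7 0.03
```

Emit:
servo_tool(targets=[{"tx": 0, "ty": -0.05, "tz": 0.4, "wx": 0, "wy": 0, "wz": 0, "claw": 30}, {"tx": 0, "ty": 0, "tz": 0.4, "wx": 0, "wy": 0, "wz": 0, "claw": 30}, {"tx": 0, "ty": 0, "tz": 0.2, "wx": 0, "wy": 0, "wz": 0, "claw": 30}, {"tx": 0, "ty": 0, "tz": 0.1, "wx": 0, "wy": 0, "wz": 0, "claw": 30}, {"tx": 0, "ty": 0, "tz": 0.1, "wx": 0, "wy": 0, "wz": 0, "claw": 30}, {"tx": 0, "ty": 0, "tz": 0.05, "wx": 0, "wy": 0, "wz": 0, "claw": 30}, {"tx": 0, "ty": 0, "tz": 0.05, "wx": 0, "wy": 0, "wz": 0, "claw": 30}, {"tx": 0, "ty": 0, "tz": 0, "wx": 0, "wy": 0, "wz": 0, "claw": 30}, {"tx": 0, "ty": 0, "tz": 0, "wx": 0, "wy": 0, "wz": 0, "claw": 30}])

```text
t: 17.6
tcp_pos: [449.9, 56.7, 54.7]
orientation: [[-0.017, 1.0, 0.0], [1.0, 0.017, 0.001], [0.001, 0.0, -1.0]]
force: [-6.7, -1.5, 22.1]
opening: 0.456
gripper_force: 62.9
```

Emit:
servo_tool(targets=[{"tx": 0, "ty": 0, "tz": -0.03, "wx": 0, "wy": 0, "wz": 0, "claw": 30}, {"tx": 0, "ty": 0, "tz": 0, "wx": 0, "wy": 0, "wz": 0, "claw": 30}, {"tx": 0, "ty": 0, "tz": 0, "wx": 0, "wy": 0, "wz": 0, "claw": 42}, {"tx": 0, "ty": 0, "tz": 0, "wx": 0, "wy": 0, "wz": 0, "claw": 46}, {"tx": 0, "ty": 0, "tz": 0, "wx": 0, "wy": 0, "wz": 0, "claw": 55}, {"tx": 0, "ty": 0, "tz": 0, "wx": 0, "wy": 0, "wz": 0, "claw": 75}, {"tx": 0, "ty": 0, "tz": 0, "wx": 0, "wy": 0, "wz": 0, "claw": 85}, {"tx": 0, "ty": 0, "tz": 0, "wx": 0, "wy": 0, "wz": 0, "claw": 85}])

```text
t: 18.4
tcp_pos: [449.9, 56.8, 54.3]
orientation: [[-0.018, 1.0, -0.0], [1.0, 0.018, -0.0], [-0.0, -0.0, -1.0]]
force: [0.6, -0.6, -0.2]
opening: 0.999
gripper_force: 0.0
```

Emit:
servo_tool(targets=[{"tx": 0, "ty": 0, "tz": -0.5, "wx": 0, "wy": 0, "wz": 0, "claw": 85}, {"tx": 0, "ty": 0, "tz": -1, "wx": 0, "wy": 0, "wz": 0, "claw": 85}, {"tx": 0, "ty": 0, "tz": -1, "wx": 0, "wy": 0, "wz": 0, "claw": 85}, {"tx": 0, "ty": 0, "tz": -1, "wx": 0, "wy": 0, "wz": 0, "claw": 85}, {"tx": 0, "ty": 0, "tz": 0, "wx": 0, "wy": 0, "wz": 0, "claw": 85}, {"tx": 0, "ty": 0, "tz": 0, "wx": 0, "wy": 0, "wz": 0, "claw": 85}, {"tx": 0, "ty": 0, "tz": 0, "wx": 0, "wy": 0, "wz": 0, "claw": 85}])

```text
t: 19.1
tcp_pos: [449.3, 56.7, 141.0]
orientation: [[-0.018, 1.0, -0.001], [1.0, 0.018, -0.0], [-0.0, -0.001, -1.0]]
force: [0.6, -0.2, 0.3]
opening: 0.994
gripper_force: 0.0
```

```bash
python3 -c "
from h import *;cv2.imwrite('pics/w4.png',lid('green',106));go(657,-72.8,142,-7.4)"
```

```text
green n 2860 uv 324 234 top z 106.9 world [449.9  58.2 106.9] in tool (mm) [ 1.5  0.7 34.1]
t 19.1 tcp [449.2  56.7 140.9] yaw 1.01 tilt [-0.09 -0.03] F [-0.3  0.1 -0. ] open 1.00 g 0.0
wz 1.68 tx -4.07 ty 8.91 tz -0.04  j7 -0.04
```

Green is placed at (449.9, 58.2), upright. Yellow is next.

Emit:
servo_tool(targets=[{"tx": 0, "ty": 0, "tz": 0, "wx": 0, "wy": 0, "wz": 0.84, "claw": 85}, {"tx": 0, "ty": 0, "tz": 0, "wx": 0, "wy": 0, "wz": 0.84, "claw": 85}, {"tx": -0.2, "ty": 0.5, "tz": 0, "wx": 0, "wy": 0, "wz": 0, "claw": 85}, {"tx": -0.45, "ty": 1, "tz": 0, "wx": 0, "wy": 0, "wz": 0, "claw": 85}, {"tx": -0.45, "ty": 1, "tz": 0, "wx": 0, "wy": 0, "wz": 0, "claw": 85}, {"tx": -0.45, "ty": 1, "tz": 0, "wx": 0, "wy": 0, "wz": 0, "claw": 85}, {"tx": -0.45, "ty": 1, "tz": 0, "wx": 0, "wy": 0, "wz": 0, "claw": 85}, {"tx": -0.45, "ty": 1, "tz": 0, "wx": 0, "wy": 0, "wz": 0, "claw": 85}, {"tx": -0.45, "ty": 1, "tz": 0, "wx": 0, "wy": 0, "wz": 0, "claw": 85}, {"tx": -0.45, "ty": 1, "tz": 0, "wx": 0, "wy": 0, "wz": 0, "claw": 85}, {"tx": -0.45, "ty": 0.9, "tz": 0, "wx": 0, "wy": 0, "wz": 0, "claw": 85}, {"tx": -0.25, "ty": 0.5, "tz": 0, "wx": 0, "wy": 0, "wz": 0, "claw": 85}])

```text
t: 20.35
tcp_pos: [659.2, -74.9, 140.6]
orientation: [[0.127, 0.992, -0.0], [0.992, -0.127, -0.001], [-0.001, -0.0, -1.0]]
force: [0.1, -0.2, -0.1]
opening: 0.998
gripper_force: 0.0
```

Emit:
servo_tool(targets=[{"tx": 0, "ty": 0, "tz": 0, "wx": 0, "wy": 0, "wz": 0, "claw": 85}, {"tx": 0, "ty": 0, "tz": 0, "wx": 0, "wy": 0, "wz": 0, "claw": 85}, {"tx": 0, "ty": 0, "tz": 0, "wx": 0, "wy": 0, "wz": 0, "claw": 85}])

```text
t: 20.65
tcp_pos: [656.9, -71.8, 141.3]
orientation: [[0.128, 0.992, -0.001], [0.992, -0.128, 0.001], [0.0, -0.001, -1.0]]
force: [0.1, -0.5, -1.0]
opening: 0.998
gripper_force: 0.0
```

```bash
python3 -c "
from h import *;lid('yellow',96);go(657,-72.8,43.5,-7.4)"
```

```text
yellow n 504 uv 325 251 top z 97.4 world [656.2 -87.   97.4] in tool (mm) [-15.2   1.3  43.9]
t 20.7 tcp [656.9 -71.6 141.5] yaw -7.32 tilt [-0.05  0.03] F [0.5 0.3 0.4] open 1.00 g 0.0
wz 0.02 tx -0.05 ty 0.01 tz 3.92  j7 0.16
```

```bash
python3 -c "
from h import *;p,d=read_camera('wrist');cv2.imwrite('pics/w5.png',p);h=cv2.cvtColor(p,cv2.COLOR_BGR2HSV);print(h[200:260:10,325])"
```

```text
[[ 23 230 111]
 [ 24 218 172]
 [ 23 211 173]
 [ 23 218 171]
 [ 24 222 169]
 [ 30 198 192]]
```

View pics/w5.png

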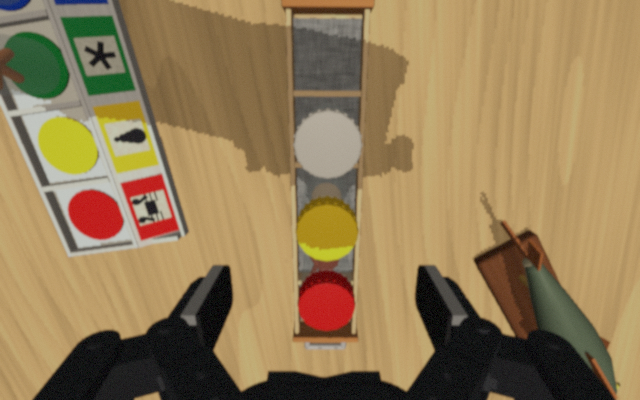

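The yellow lid is centred at (327,230), the same place as green before its grasp. The shadow had only cut down the mask.

Emit:
servo_tool(targets=[{"tx": -0.03, "ty": 0.03, "tz": 0.9, "wx": 0, "wy": 0, "wz": 0, "claw": 85}, {"tx": 0, "ty": 0, "tz": 0.9, "wx": 0, "wy": 0, "wz": 0, "claw": 85}, {"tx": 0, "ty": 0, "tz": 0.9, "wx": 0, "wy": 0, "wz": 0, "claw": 85}, {"tx": 0, "ty": 0, "tz": 0.7, "wx": 0, "wy": 0, "wz": 0, "claw": 85}, {"tx": 0, "ty": 0, "tz": 0.5, "wx": 0, "wy": 0, "wz": 0, "claw": 85}, {"tx": 0, "ty": 0, "tz": 0, "wx": 0, "wy": 0, "wz": 0, "claw": 60}, {"tx": 0, "ty": 0, "tz": 0, "wx": 0, "wy": 0, "wz": 0, "claw": 50}, {"tx": 0, "ty": 0, "tz": 0, "wx": 0, "wy": 0, "wz": 0, "claw": 42}, {"tx": 0, "ty": 0, "tz": 0, "wx": 0, "wy": 0, "wz": 0, "claw": 30}, {"tx": 0, "ty": 0, "tz": 0, "wx": 0, "wy": 0, "wz": 0, "claw": 30}, {"tx": 0, "ty": 0, "tz": 0, "wx": 0, "wy": 0, "wz": 0, "claw": 30}, {"tx": 0, "ty": 0, "tz": 0, "wx": 0, "wy": 0, "wz": 0, "claw": 30}])

```text
t: 21.95
tcp_pos: [659.1, -73.2, 45.7]
orientation: [[0.129, 0.992, 0.002], [0.992, -0.129, 0.0], [0.0, 0.002, -1.0]]
force: [-1.1, 0.3, 5.7]
opening: 0.456
gripper_force: 60.4
```

Emit:
servo_tool(targets=[{"tx": 0, "ty": 0, "tz": -0.3, "wx": 0, "wy": 0, "wz": 0, "claw": 30}, {"tx": 0, "ty": 0, "tz": -0.6, "wx": 0, "wy": 0, "wz": 0, "claw": 30}, {"tx": 0, "ty": 0, "tz": -0.8, "wx": 0, "wy": 0, "wz": 0, "claw": 30}, {"tx": 0, "ty": 0, "tz": -0.8, "wx": 0, "wy": 0, "wz": 0, "claw": 30}, {"tx": 0, "ty": 0, "tz": -0.8, "wx": 0, "wy": 0, "wz": 0, "claw": 30}, {"tx": 0, "ty": 0, "tz": -0.8, "wx": 0, "wy": 0, "wz": 0, "claw": 30}, {"tx": 0, "ty": 0, "tz": -0.5, "wx": 0, "wy": 0, "wz": 0, "claw": 30}, {"tx": 0, "ty": 0, "tz": 0, "wx": 0, "wy": 0, "wz": 0, "claw": 30}, {"tx": 0, "ty": 0, "tz": 0, "wx": 0, "wy": 0, "wz": 0, "claw": 30}, {"tx": 0, "ty": 0, "tz": 0, "wx": 0, "wy": 0, "wz": 0, "claw": 30}])

```text
t: 22.95
tcp_pos: [657.5, -72.9, 158.2]
orientation: [[0.129, 0.992, -0.002], [0.992, -0.129, 0.0], [-0.0, -0.002, -1.0]]
force: [-0.2, -0.6, -2.0]
opening: 0.452
gripper_force: 60.4
```

```bash
sed -i 's/(H>=25)/(H>=20)/' h.py; python3 -c "
from h import *;c,z=held('yellow');go(451.2,-4.1-c[0],155,1)"
```

```text
yellow top z 209.1 centre in tool x,y mm [-0.4  0.3] rms 0.58 ext x -12.8 20.7 y -18.9 19.5
t 23.0 tcp [657.5 -72.9 158.1] yaw -7.40 tilt [-0.11  0.01] F [ 0.3  0.3 -1.8] open 0.46 g 60.4
wz -1.68 tx 2.91 ty -8.20 tz 0.12  j7 0.16
```

Emit:
servo_tool(targets=[{"tx": 0, "ty": 0, "tz": 0, "wx": 0, "wy": 0, "wz": -0.84, "claw": 30}, {"tx": 0, "ty": 0, "tz": 0, "wx": 0, "wy": 0, "wz": -0.84, "claw": 30}, {"tx": 0.2, "ty": -0.5, "tz": 0, "wx": 0, "wy": 0, "wz": 0, "claw": 30}, {"tx": 0.35, "ty": -1, "tz": 0, "wx": 0, "wy": 0, "wz": 0, "claw": 30}, {"tx": 0.35, "ty": -1, "tz": 0, "wx": 0, "wy": 0, "wz": 0, "claw": 30}, {"tx": 0.35, "ty": -1, "tz": 0, "wx": 0, "wy": 0, "wz": 0, "claw": 30}, {"tx": 0.35, "ty": -1, "tz": 0, "wx": 0, "wy": 0, "wz": 0, "claw": 30}, {"tx": 0.35, "ty": -1, "tz": 0, "wx": 0, "wy": 0, "wz": 0, "claw": 30}, {"tx": 0.35, "ty": -1, "tz": 0, "wx": 0, "wy": 0, "wz": 0, "claw": 30}, {"tx": 0.35, "ty": -1, "tz": 0, "wx": 0, "wy": 0, "wz": 0, "claw": 30}, {"tx": 0.25, "ty": -0.7, "tz": 0, "wx": 0, "wy": 0, "wz": 0, "claw": 30}, {"tx": 0, "ty": 0, "tz": 0, "wx": 0, "wy": 0, "wz": 0, "claw": 30}])

```text
t: 24.2
tcp_pos: [449.0, -3.5, 158.6]
orientation: [[-0.019, 1.0, -0.003], [1.0, 0.019, 0.001], [0.001, -0.003, -1.0]]
force: [0.1, 0.3, -1.2]
opening: 0.455
gripper_force: 60.7
```

Emit:
servo_tool(targets=[{"tx": 0, "ty": 0, "tz": 0.3, "wx": 0, "wy": 0, "wz": 0, "claw": 30}, {"tx": 0, "ty": 0, "tz": 0.8, "wx": 0, "wy": 0, "wz": 0, "claw": 30}, {"tx": 0, "ty": 0, "tz": 0.8, "wx": 0, "wy": 0, "wz": 0, "claw": 30}, {"tx": 0, "ty": 0, "tz": 0.6, "wx": 0, "wy": 0, "wz": 0, "claw": 30}, {"tx": 0, "ty": 0, "tz": 0.4, "wx": 0, "wy": 0, "wz": 0, "claw": 30}, {"tx": 0, "ty": 0, "tz": 0, "wx": 0, "wy": 0, "wz": 0, "claw": 30}, {"tx": 0, "ty": 0, "tz": 0, "wx": 0, "wy": 0, "wz": 0, "claw": 30}, {"tx": 0, "ty": 0, "tz": 0, "wx": 0, "wy": 0, "wz": 0, "claw": 30}])

```text
t: 25.0
tcp_pos: [452.7, -4.3, 87.3]
orientation: [[-0.017, 1.0, 0.001], [1.0, 0.017, 0.0], [0.0, 0.001, -1.0]]
force: [-0.4, -0.4, -1.1]
opening: 0.457
gripper_force: 60.6
```

```bash
python3 -c "
from h import *;c,z=held('yellow');go(451.2,-4.1-c[0],55.5,1)"
```

```text
yellow top z 138.5 centre in tool x,y mm [-0.3  0.2] rms 0.63 ext x -12.6 20.8 y -18.9 19.4
t 25.1 tcp [452.6  -4.3  87.4] yaw 0.99 tilt [0.07 0.01] F [-0.6  0.5 -1.3] open 0.45 g 60.6
wz -0.00 tx 0.02 ty -0.06 tz 1.28  j7 0.16
```

Emit:
servo_tool(targets=[{"tx": 0, "ty": -0.05, "tz": 0.4, "wx": 0, "wy": 0, "wz": 0, "claw": 30}, {"tx": 0, "ty": 0, "tz": 0.4, "wx": 0, "wy": 0, "wz": 0, "claw": 30}, {"tx": 0, "ty": 0, "tz": 0.2, "wx": 0, "wy": 0, "wz": 0, "claw": 30}, {"tx": 0, "ty": 0, "tz": 0.1, "wx": 0, "wy": 0, "wz": 0, "claw": 30}, {"tx": 0, "ty": 0, "tz": 0.08, "wx": 0, "wy": 0, "wz": 0, "claw": 30}, {"tx": 0, "ty": 0, "tz": 0.05, "wx": 0, "wy": 0, "wz": 0, "claw": 30}, {"tx": 0, "ty": 0, "tz": 0, "wx": 0, "wy": 0, "wz": 0, "claw": 30}, {"tx": 0, "ty": 0, "tz": 0, "wx": 0, "wy": 0, "wz": 0, "claw": 30}])

```text
t: 25.85
tcp_pos: [450.8, -4.2, 56.2]
orientation: [[-0.017, 1.0, 0.0], [1.0, 0.017, 0.0], [0.0, 0.0, -1.0]]
force: [0.0, 0.4, -1.4]
opening: 0.455
gripper_force: 60.6
```

Emit:
servo_tool(targets=[{"tx": 0, "ty": 0, "tz": 0.03, "wx": 0, "wy": 0, "wz": 0, "claw": 30}, {"tx": 0, "ty": 0, "tz": 0, "wx": 0, "wy": 0, "wz": 0, "claw": 30}, {"tx": 0, "ty": 0, "tz": 0, "wx": 0, "wy": 0, "wz": 0, "claw": 30}])

```text
t: 26.15
tcp_pos: [450.9, -4.2, 55.6]
orientation: [[-0.018, 1.0, 0.001], [1.0, 0.018, 0.0], [0.0, 0.001, -1.0]]
force: [-1.2, 0.7, 5.4]
opening: 0.456
gripper_force: 61.1
```

Light contact at 5 N. Release and retreat.

Emit:
servo_tool(targets=[{"tx": 0, "ty": 0, "tz": 0, "wx": 0, "wy": 0, "wz": 0, "claw": 42}, {"tx": 0, "ty": 0, "tz": 0, "wx": 0, "wy": 0, "wz": 0, "claw": 46}, {"tx": 0, "ty": 0, "tz": 0, "wx": 0, "wy": 0, "wz": 0, "claw": 55}, {"tx": 0, "ty": 0, "tz": 0, "wx": 0, "wy": 0, "wz": 0, "claw": 75}, {"tx": 0, "ty": 0, "tz": 0, "wx": 0, "wy": 0, "wz": 0, "claw": 85}, {"tx": 0, "ty": 0, "tz": 0, "wx": 0, "wy": 0, "wz": 0, "claw": 85}, {"tx": 0, "ty": 0, "tz": -0.5, "wx": 0, "wy": 0, "wz": 0, "claw": 85}, {"tx": 0, "ty": 0, "tz": -1, "wx": 0, "wy": 0, "wz": 0, "claw": 85}, {"tx": 0, "ty": 0, "tz": -1, "wx": 0, "wy": 0, "wz": 0, "claw": 85}, {"tx": 0, "ty": 0, "tz": -0.9, "wx": 0, "wy": 0, "wz": 0, "claw": 85}, {"tx": 0, "ty": 0, "tz": 0, "wx": 0, "wy": 0, "wz": 0, "claw": 85}, {"tx": 0, "ty": 0, "tz": 0, "wx": 0, "wy": 0, "wz": 0, "claw": 85}])

```text
t: 27.35
tcp_pos: [450.9, -4.0, 140.4]
orientation: [[-0.018, 1.0, 0.001], [1.0, 0.018, 0.0], [0.0, 0.001, -1.0]]
force: [-0.4, 0.5, -0.2]
opening: 0.992
gripper_force: 0.0
```

```bash
python3 -c "
from h import *;cv2.imwrite('pics/w6.png',lid('yellow',106));go(650,-128.6,142,-7.4)"
```

```text
yellow n 3049 uv 323 237 top z 106.5 world [450.5  -3.9 106.5] in tool (mm) [ 0.1 -0.4 34. ]
t 27.4 tcp [450.4  -4.1 139.9] yaw 1.01 tilt [-0.02  0.01] F [ 0.7 -0.5 -0.6] open 0.99 g 0.0
wz 1.68 tx -3.91 ty 8.56 tz -0.08  j7 0.10
```

Yellow is placed at (450.5, -3.9). Red is last.

Emit:
servo_tool(targets=[{"tx": 0, "ty": 0, "tz": 0, "wx": 0, "wy": 0, "wz": 0.84, "claw": 85}, {"tx": 0, "ty": 0, "tz": 0, "wx": 0, "wy": 0, "wz": 0.84, "claw": 85}, {"tx": -0.2, "ty": 0.5, "tz": 0, "wx": 0, "wy": 0, "wz": 0, "claw": 85}, {"tx": -0.45, "ty": 1, "tz": 0, "wx": 0, "wy": 0, "wz": 0, "claw": 85}, {"tx": -0.45, "ty": 1, "tz": 0, "wx": 0, "wy": 0, "wz": 0, "claw": 85}, {"tx": -0.45, "ty": 1, "tz": 0, "wx": 0, "wy": 0, "wz": 0, "claw": 85}, {"tx": -0.45, "ty": 1, "tz": 0, "wx": 0, "wy": 0, "wz": 0, "claw": 85}, {"tx": -0.45, "ty": 1, "tz": 0, "wx": 0, "wy": 0, "wz": 0, "claw": 85}, {"tx": -0.45, "ty": 1, "tz": 0, "wx": 0, "wy": 0, "wz": 0, "claw": 85}, {"tx": -0.45, "ty": 1, "tz": 0, "wx": 0, "wy": 0, "wz": 0, "claw": 85}, {"tx": -0.4, "ty": 0.7, "tz": 0, "wx": 0, "wy": 0, "wz": 0, "claw": 85}, {"tx": -0.15, "ty": 0.35, "tz": 0, "wx": 0, "wy": 0, "wz": 0, "claw": 85}])

```text
t: 28.6
tcp_pos: [651.2, -130.9, 138.9]
orientation: [[0.128, 0.992, -0.001], [0.992, -0.128, -0.001], [-0.001, -0.001, -1.0]]
force: [0.2, -0.2, -0.6]
opening: 0.99
gripper_force: 0.0
```

Emit:
servo_tool(targets=[{"tx": 0, "ty": 0, "tz": 0, "wx": 0, "wy": 0, "wz": 0, "claw": 85}, {"tx": 0, "ty": 0, "tz": 0, "wx": 0, "wy": 0, "wz": 0, "claw": 85}, {"tx": 0, "ty": 0, "tz": 0, "wx": 0, "wy": 0, "wz": 0, "claw": 85}])

```text
t: 28.9
tcp_pos: [649.4, -127.6, 140.1]
orientation: [[0.128, 0.992, -0.001], [0.992, -0.128, 0.001], [0.001, -0.001, -1.0]]
force: [0.0, -0.7, -0.2]
opening: 1.0
gripper_force: 0.0
```

```bash
python3 -c "
from h import *;lid('red',96);go(650,-128.6,44,-7.4)"
```

```text
red n 2799 uv 327 231 top z 97.2 world [ 651.9 -128.2   97.2] in tool (mm) [-0.4  2.5 42.9]
t 28.9 tcp [ 649.6 -127.6  140.3] yaw -7.33 tilt [-0.02  0.04] F [-0.3 -0.7  0. ] open 0.99 g 0.0
wz 0.01 tx -0.04 ty 0.02 tz 3.85  j7 0.25
```

Emit:
servo_tool(targets=[{"tx": -0.03, "ty": 0.05, "tz": 0.9, "wx": 0, "wy": 0, "wz": 0, "claw": 85}, {"tx": 0, "ty": 0, "tz": 0.9, "wx": 0, "wy": 0, "wz": 0, "claw": 85}, {"tx": 0, "ty": 0, "tz": 0.9, "wx": 0, "wy": 0, "wz": 0, "claw": 85}, {"tx": 0, "ty": 0, "tz": 0.7, "wx": 0, "wy": 0, "wz": 0, "claw": 85}, {"tx": 0, "ty": 0, "tz": 0.45, "wx": 0, "wy": 0, "wz": 0, "claw": 85}, {"tx": 0, "ty": 0, "tz": 0, "wx": 0, "wy": 0, "wz": 0, "claw": 60}, {"tx": 0, "ty": 0, "tz": 0, "wx": 0, "wy": 0, "wz": 0, "claw": 50}, {"tx": 0, "ty": 0, "tz": 0, "wx": 0, "wy": 0, "wz": 0, "claw": 42}, {"tx": 0, "ty": 0, "tz": 0, "wx": 0, "wy": 0, "wz": 0, "claw": 30}, {"tx": 0, "ty": 0, "tz": 0, "wx": 0, "wy": 0, "wz": 0, "claw": 30}, {"tx": 0, "ty": 0, "tz": 0, "wx": 0, "wy": 0, "wz": 0, "claw": 30}, {"tx": 0, "ty": 0, "tz": 0, "wx": 0, "wy": 0, "wz": 0, "claw": 30}])

```text
t: 30.15
tcp_pos: [652.0, -129.5, 45.4]
orientation: [[0.129, 0.992, 0.002], [0.992, -0.129, -0.0], [0.0, 0.002, -1.0]]
force: [-0.8, 1.4, 7.0]
opening: 0.455
gripper_force: 59.9
```

Emit:
servo_tool(targets=[{"tx": 0, "ty": 0, "tz": -0.3, "wx": 0, "wy": 0, "wz": 0, "claw": 30}, {"tx": 0, "ty": 0, "tz": -0.6, "wx": 0, "wy": 0, "wz": 0, "claw": 30}, {"tx": 0, "ty": 0, "tz": -0.8, "wx": 0, "wy": 0, "wz": 0, "claw": 30}, {"tx": 0, "ty": 0, "tz": -0.8, "wx": 0, "wy": 0, "wz": 0, "claw": 30}, {"tx": 0, "ty": 0, "tz": -0.8, "wx": 0, "wy": 0, "wz": 0, "claw": 30}, {"tx": 0, "ty": 0, "tz": -0.8, "wx": 0, "wy": 0, "wz": 0, "claw": 30}, {"tx": 0, "ty": 0, "tz": -0.5, "wx": 0, "wy": 0, "wz": 0, "claw": 30}, {"tx": 0, "ty": 0, "tz": 0, "wx": 0, "wy": 0, "wz": 0, "claw": 30}, {"tx": 0, "ty": 0, "tz": 0, "wx": 0, "wy": 0, "wz": 0, "claw": 30}, {"tx": 0, "ty": 0, "tz": 0, "wx": 0, "wy": 0, "wz": 0, "claw": 30}])

```text
t: 31.15
tcp_pos: [650.6, -129.1, 158.0]
orientation: [[0.129, 0.992, -0.002], [0.992, -0.129, 0.0], [0.0, -0.002, -1.0]]
force: [0.2, -0.7, -1.0]
opening: 0.455
gripper_force: 60.3
```

```bash
python3 -c "
from h import *;c,z=held('red');go(452.5,-65.9-c[0],155,1)"
```

```text
red top z 209.2 centre in tool x,y mm [0.4 0.4] rms 0.62 ext x -12.4 21.3 y -18.8 19.5
t 31.2 tcp [ 650.6 -129.1  157.9] yaw -7.39 tilt [-0.11  0.02] F [ 0.3  0.4 -0.8] open 0.46 g 60.3
wz -1.68 tx 2.65 ty -7.88 tz 0.12  j7 0.25
```

Emit:
servo_tool(targets=[{"tx": 0, "ty": 0, "tz": 0, "wx": 0, "wy": 0, "wz": -0.84, "claw": 30}, {"tx": 0, "ty": 0, "tz": 0, "wx": 0, "wy": 0, "wz": -0.84, "claw": 30}, {"tx": 0.2, "ty": -0.5, "tz": 0, "wx": 0, "wy": 0, "wz": 0, "claw": 30}, {"tx": 0.35, "ty": -1, "tz": 0, "wx": 0, "wy": 0, "wz": 0, "claw": 30}, {"tx": 0.35, "ty": -1, "tz": 0, "wx": 0, "wy": 0, "wz": 0, "claw": 30}, {"tx": 0.35, "ty": -1, "tz": 0, "wx": 0, "wy": 0, "wz": 0, "claw": 30}, {"tx": 0.35, "ty": -1, "tz": 0, "wx": 0, "wy": 0, "wz": 0, "claw": 30}, {"tx": 0.35, "ty": -1, "tz": 0, "wx": 0, "wy": 0, "wz": 0, "claw": 30}, {"tx": 0.35, "ty": -1, "tz": 0, "wx": 0, "wy": 0, "wz": 0, "claw": 30}, {"tx": 0.25, "ty": -0.9, "tz": 0, "wx": 0, "wy": 0, "wz": 0, "claw": 30}, {"tx": 0.1, "ty": -0.48, "tz": 0, "wx": 0, "wy": 0, "wz": 0, "claw": 30}, {"tx": 0, "ty": 0, "tz": 0, "wx": 0, "wy": 0, "wz": 0, "claw": 30}])

```text
t: 32.4
tcp_pos: [451.8, -66.3, 158.8]
orientation: [[-0.018, 1.0, -0.001], [1.0, 0.018, 0.001], [0.001, -0.001, -1.0]]
force: [0.6, -0.3, -0.9]
opening: 0.454
gripper_force: 60.4
```

Emit:
servo_tool(targets=[{"tx": 0, "ty": 0, "tz": 0.3, "wx": 0, "wy": 0, "wz": 0, "claw": 30}, {"tx": 0, "ty": 0, "tz": 0.8, "wx": 0, "wy": 0, "wz": 0, "claw": 30}, {"tx": 0, "ty": 0, "tz": 0.8, "wx": 0, "wy": 0, "wz": 0, "claw": 30}, {"tx": 0, "ty": 0, "tz": 0.6, "wx": 0, "wy": 0, "wz": 0, "claw": 30}, {"tx": 0, "ty": 0, "tz": 0.4, "wx": 0, "wy": 0, "wz": 0, "claw": 30}, {"tx": 0, "ty": 0, "tz": 0, "wx": 0, "wy": 0, "wz": 0, "claw": 30}, {"tx": 0, "ty": 0, "tz": 0, "wx": 0, "wy": 0, "wz": 0, "claw": 30}, {"tx": 0, "ty": 0, "tz": 0, "wx": 0, "wy": 0, "wz": 0, "claw": 30}])

```text
t: 33.2
tcp_pos: [453.9, -66.8, 87.1]
orientation: [[-0.017, 1.0, 0.001], [1.0, 0.017, -0.0], [-0.0, 0.001, -1.0]]
force: [0.1, -0.6, -1.1]
opening: 0.456
gripper_force: 60.4
```

```bash
python3 -c "
from h import *;c,z=held('red');go(452.5,-65.9-c[0],55.5,1)"
```

```text
red top z 138.5 centre in tool x,y mm [0.4 0.2] rms 0.64 ext x -12.2 21.0 y -18.9 19.3
t 33.2 tcp [453.8 -66.6  87.1] yaw 1.00 tilt [0.07 0.  ] F [ 1.1 -0.2 -1. ] open 0.45 g 60.4
wz 0.00 tx 0.01 ty -0.05 tz 1.27  j7 0.31
```

Emit:
servo_tool(targets=[{"tx": 0, "ty": -0.05, "tz": 0.4, "wx": 0, "wy": 0, "wz": 0, "claw": 30}, {"tx": 0, "ty": 0, "tz": 0.4, "wx": 0, "wy": 0, "wz": 0, "claw": 30}, {"tx": 0, "ty": 0, "tz": 0.2, "wx": 0, "wy": 0, "wz": 0, "claw": 30}, {"tx": 0, "ty": 0, "tz": 0.1, "wx": 0, "wy": 0, "wz": 0, "claw": 30}, {"tx": 0, "ty": 0, "tz": 0.08, "wx": 0, "wy": 0, "wz": 0, "claw": 30}, {"tx": 0, "ty": 0, "tz": 0.05, "wx": 0, "wy": 0, "wz": 0, "claw": 30}, {"tx": 0, "ty": 0, "tz": 0.02, "wx": 0, "wy": 0, "wz": 0, "claw": 30}, {"tx": 0, "ty": 0, "tz": 0, "wx": 0, "wy": 0, "wz": 0, "claw": 30}, {"tx": 0, "ty": 0, "tz": 0, "wx": 0, "wy": 0, "wz": 0, "claw": 30}])

```text
t: 34.15
tcp_pos: [452.0, -66.6, 55.4]
orientation: [[-0.018, 1.0, 0.0], [1.0, 0.018, 0.0], [0.0, 0.0, -1.0]]
force: [-0.6, 0.5, -0.6]
opening: 0.456
gripper_force: 60.5
```

Emit:
servo_tool(targets=[{"tx": 0, "ty": 0, "tz": 0.02, "wx": 0, "wy": 0, "wz": 0, "claw": 30}, {"tx": 0, "ty": 0, "tz": 0, "wx": 0, "wy": 0, "wz": 0, "claw": 30}, {"tx": 0, "ty": 0, "tz": 0, "wx": 0, "wy": 0, "wz": 0, "claw": 42}, {"tx": 0, "ty": 0, "tz": 0, "wx": 0, "wy": 0, "wz": 0, "claw": 46}, {"tx": 0, "ty": 0, "tz": 0, "wx": 0, "wy": 0, "wz": 0, "claw": 55}, {"tx": 0, "ty": 0, "tz": 0, "wx": 0, "wy": 0, "wz": 0, "claw": 75}, {"tx": 0, "ty": 0, "tz": 0, "wx": 0, "wy": 0, "wz": 0, "claw": 85}, {"tx": 0, "ty": 0, "tz": 0, "wx": 0, "wy": 0, "wz": 0, "claw": 85}])

```text
t: 34.95
tcp_pos: [451.9, -66.6, 54.8]
orientation: [[-0.017, 1.0, -0.0], [1.0, 0.017, 0.0], [0.0, -0.0, -1.0]]
force: [-0.3, 0.2, 0.5]
opening: 0.993
gripper_force: 0.0
```

Emit:
servo_tool(targets=[{"tx": 0, "ty": 0, "tz": -0.5, "wx": 0, "wy": 0, "wz": 0, "claw": 85}, {"tx": 0, "ty": 0, "tz": -1, "wx": 0, "wy": 0, "wz": 0, "claw": 85}, {"tx": 0, "ty": 0, "tz": -1, "wx": 0, "wy": 0, "wz": 0, "claw": 85}, {"tx": 0, "ty": 0, "tz": -1, "wx": 0, "wy": 0, "wz": 0, "claw": 85}, {"tx": 0, "ty": 0, "tz": -1, "wx": 0, "wy": 0, "wz": 0, "claw": 85}, {"tx": -0.5, "ty": 0, "tz": 0, "wx": 0, "wy": 0, "wz": 0, "claw": 85}, {"tx": -1, "ty": 0, "tz": 0, "wx": 0, "wy": 0, "wz": 0, "claw": 85}, {"tx": -1, "ty": 0, "tz": 0, "wx": 0, "wy": 0, "wz": 0, "claw": 85}, {"tx": -1, "ty": 0, "tz": 0, "wx": 0, "wy": 0, "wz": 0, "claw": 85}, {"tx": 0, "ty": 0, "tz": 0, "wx": 0, "wy": 0, "wz": 0, "claw": 85}, {"tx": 0, "ty": 0, "tz": 0, "wx": 0, "wy": 0, "wz": 0, "claw": 85}, {"tx": 0, "ty": 0, "tz": 0, "wx": 0, "wy": 0, "wz": 0, "claw": 85}])

```text
t: 36.15
tcp_pos: [453.4, -153.2, 167.1]
orientation: [[-0.018, 1.0, -0.0], [1.0, 0.018, 0.001], [0.001, -0.0, -1.0]]
force: [0.8, -1.2, 0.1]
opening: 0.999
gripper_force: 0.0
```

```bash
python3 -c "
from h import *;p,d=read_camera('wrist');q,_=read_camera('scene');q=cv2.resize(q[100:320,180:500],(640,440));cv2.imwrite('pics/w7.png',p);cv2.imwrite('pics/s2.png',q)"
```

```text
(no output)
```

View pics/w7.png

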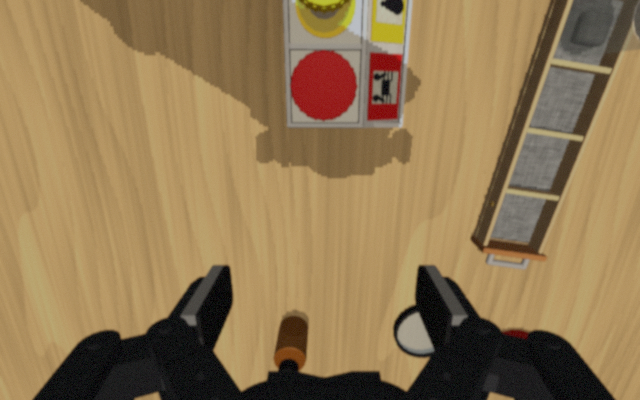

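View pics/s2.png

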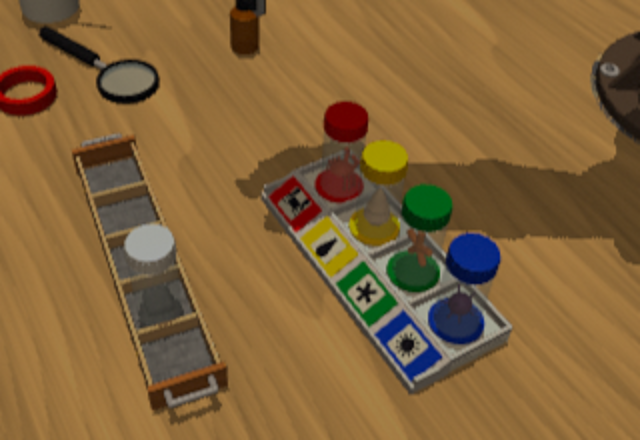

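The scene view shows all four jars upright on discs of their own colour: red lid (346,120), yellow (385,160), green (427,205) and blue (473,257). The white jar (150,247) is still in the carrier, and the gripper is clear.

```bash
python3 -c "
from plant import *;print(close_job())"
```

```text
the job is handed in; nothing more can be done
None
```

The four jars stand upright in the bays matching their lids, placed in card order (blue, green, yellow, red), the white spare is still in its carrier bay, and the job was handed in at about 36 s of the 96 s allowed.

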